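# Fit a terminal strip under the lift-and-slide hatch of a wiring box

## Task

Put the white terminal strip into the wiring box: lift the recessed hatch off its seat, slide it along its channels until the compartment is clear, and lay the strip flat, contacts up, on the compartment floor. Then slide the hatch back and let it down so that it lies fully home in its seat again, and leave the other things on the table where they are.

Things in the scene. Friction and masses are not known exactly. Their poses are not given: they have to be found in the camera images.
- wiring_box: Wiring box, grey sheet metal, fixed to the table: 174 mm (x) by 237 mm (y, from -61 to 176), 86 mm high. Origin: on the table straight below the middle of the compartment; z up; +y is the way the hatch slides open (to the robot's left, turned by up to 0.3 rad). Channels along y: walls at x = +-81 mm whose lips reach in to x = +-70 mm, lip underside at z = 82, top at 86 mm.
- compartment (a point): Middle of the compartment's floor, 16 mm above the table (box x = y = 0). The clear mouth above runs from x = -70 to 70 mm and y = -46 to 46 mm. The end wall at its right (box y = -55 mm) is 68 mm high.
- seat (a point): Middle of the hatch's seat: a ledge round the mouth, 54 mm above the table, between the end wall at box y = -55 mm and a step up at y = 55 mm. The hatch must rise 10 mm to pass the step; after 20 mm it strikes the lips. It cannot be taken out of the box.
- deck (a point): Point on the closed deck left of the step, at box y = 109 mm, 64 mm above the table (10 mm above the seat): where the hatch's origin lies when it is open. The deck runs from the step (y = 55 mm) to the end stop (y = 170 mm).
- hatch: Hatch, a loose aluminium plate, 156 mm (x) by 104 mm (y), 8 mm thick, about 0.3 kg, with about 3 mm of play on each side in the channels; axes parallel to the box's. Origin: middle of its underside, at point seat when seated and near point deck when open (box y 100 to 118 mm). Only its weight holds it down; it stays on the deck where it is left.
- hatch_handle (a point): Middle of the hatch's handle, 37 mm above the hatch's underside: a black bar 90 mm long along the hatch's x, 14 mm wide in y and 14 mm high, on two posts 68 mm apart; 22 mm free between the plate and the bar. Best pinched from above across its 14 mm.
- terminal_strip: The terminal strip, a loose white strip connector with ten ways: 20 mm (x) by 110 mm (y), 16 mm high, 50 g, lying flat on the table right of the box. Origin: middle of its underside, z up, contacts on top. It fits the compartment with its length along the box's x.
- multimeter: Bystander: dark multimeter, 145 x 70 x 43 mm, lying on the table. Origin under its middle.
- led_driver: Bystander: white potted LED driver with wires, 40 x 196 x 28 mm. Origin under its middle.
- tape_roll: Bystander: roll of black tape, 64 mm across, 19 mm high, lying flat. Origin under its middle.
- marker: Bystander: marker pen with black cap, 135 x 15 x 16 mm. Origin under its middle.
Things that resemble listed ones, but are neither listed nor needed, are in the scene too. What is shaped like the terminal_strip but green or pink is not meant.

How it is judged:
On the way, in this order (a step that is already met when the one before it is completed fails the run):
1. the hatch is lifted off its seat, clear of the step (z of hatch in the frame of wiring_box above 0.0615 m), for 0.1 s.
2. the hatch is slid along its channels clear of the compartment (y of hatch in the frame of wiring_box above 0.09 m and z of hatch in the frame of wiring_box above 0.06 m), for 0.2 s.
3. the terminal strip lies flat on the compartment floor, released, with the hatch still open (x of terminal_strip in the frame of wiring_box between -0.03 and 0.03 m and y of terminal_strip in the frame of wiring_box between -0.047 and 0.047 m and z of terminal_strip in the frame of wiring_box between 0.01 and 0.022 m and angle between terminal_strip's own z axis and vertical below 0.12 rad and linear speed of terminal_strip below 0.02 m/s and contact force between the fingers and terminal_strip below 0.1 N and y of hatch in the frame of wiring_box above 0.09 m), for 0.2 s.
4. the hatch is slid back over the compartment (y of hatch in the frame of wiring_box below 0.02 m), for 0.1 s.
At the end, for the whole second after the job is handed in: The hatch lies fully home in its seat (underside within 2 mm of the ledge, level within 0.03 rad, centred along the channels within 6 mm), and the terminal strip lies flat with its contacts up on the compartment floor under it; both are at rest. No bystander has moved more than 30 mm (x of terminal_strip in the frame of wiring_box between -0.03 and 0.03 m and y of terminal_strip in the frame of wiring_box between -0.047 and 0.047 m and z of terminal_strip in the frame of wiring_box between 0.01 and 0.022 m and angle between terminal_strip's own z axis and vertical below 0.12 rad and y of hatch in the frame of wiring_box between -0.006 and 0.006 m and z of hatch in the frame of wiring_box between 0.052 and 0.056 m and angle between hatch's own z axis and vertical below 0.03 rad and linear speed of each of hatch, terminal_strip below 0.01 m/s); the robot touches nothing.
It fails at once if the multimeter is shoved aside (more than 30 mm) (distance of multimeter from where it was at the start of the episode above 0.03 m).
It fails at once if the LED driver is shoved aside (more than 30 mm) (distance of led_driver from where it was at the start of the episode above 0.03 m).
It fails at once if the tape roll is shoved aside (more than 30 mm) (distance of tape_roll from where it was at the start of the episode above 0.03 m).
It fails at once if the marker is shoved aside (more than 30 mm) (distance of marker from where it was at the start of the episode above 0.03 m).
It also fails if it takes over 58 s, if anything falls off the work surface, if the arm or the gripper's body presses on something with over 40 N, if the wrist force passes 120 N, or if a joint passes its speed limit or range.

## Robot

A 7-joint arm with a two-finger parallel gripper is mounted at the origin on a cart in front of the work surface, level with it; the furniture and walls round the work are solid. World frame = base frame: x ahead of the robot, y to its left, z up, the work surface at z = 0. Lengths are in m, angles in rad, forces in N, time in s.
With the tool pointing down it reaches from about 0.425 to 0.825 m from the base axis. Payload 3.6 kg.
Tool frame: the origin (TCP) lies at the very end of the fingers, on their centre line; the grasp point (between the pads) lies 19 mm behind it; x points along the fingers, y is the direction in which the jaws open and shut, and the axes are right-handed (so a half turn about x gives the same grasp; the last joint's range is limited). The gripper opens to 93 mm and grips with 3 to 60 N. Pads are 15 mm wide; open, the fingers measure 128 mm over their backs; the gripper's body (75 mm by 188 mm) begins 65 mm behind the grasp point.
Start: joints at [-1.218, 0.615, -0.013, 1.423, 0.008, 1.103, -0.04], TCP at [0.241, 0.604, 0.219] pointing down, gripper open.
Joint ranges: [-3.12, 3.12], [-0.3, 2.06], [-1.34, 1.32], [0.26, 2.42], [-1.36, 4.5], [0.01, 1.98], [-2.84, 2.84]. Speed limits (rad/s): [2.79, 2.79, 3.14, 3.14, 3.14, 3.14, 3.14].

## Interface

Orientations are given as a unit quaternion [w, x, y, z].
In Python, from station import ctrl gives the robot as it stands. The module is installed in compiled form; this text tells all that it offers.
- The arm moves only by the tool play_rows, never from a script. Its argument "series" is a list of rows, each a list of 6 numbers: the shift along the tool's x, y, z in m, then the turn, a rotation vector about the tool's x, y, z in rad. In form: [[dx, dy, dz, ax, ay, az], ...]. A call has 1 to 20 rows; each row shifts and turns the pose as measured when the row begins, along the tool's axes as they then stand; what a row does not reach is not made up. A row lasts 1/10 s, in which the tool goes at most 50 mm and 8.59 degrees, less where a joint would pass 70% of its speed; a pose out of reach is approached as far as the arm can. A call is refused whole if a number of a shift passes 0.05 or a number of a turn 0.15, either way. A call with a gripper value outside its range is refused whole. "claw" is the closure, from -1 (fully open) to 1 (shut), set as the call begins (left out, the last holds). The fingers move at their own pace and stop on an object; the grip force is fixed at half the most. Time passes only in rows, so rows that do not move let the fingers close. It gives the time, the measured TCP pose, the force and the opening at its end, in the units of the state.
- ctrl.sense(): the state, without advancing time (a new reading comes with each control period).
- ctrl.snapshot(name): name is "scene" or "top" or "wrist"; returns the picture (384x512x3 uint8, red, green, blue); there is no depth.
- ctrl.get_calibration(name): a dict with "fovy" (degrees; the focal length in pixels is half the picture's height over the tangent of half this angle, whatever the lens; pixels are square), "cx", "cy" (the principal point, pixels), "distortion" ([k1, k2, p1, p2, k3] as OpenCV has them; the pictures are not rectified), "xyz" and "attitude" of the camera in the world. Camera axes: x right, y down, z forward; pixel columns grow to the right and rows downward; lengths in m; the calibration is good to about 2 mm. A picture is of the moment at which its call begins: read the wrist's pose just before it. get_calibration takes no time and is no camera call; for the wrist camera it gives the pose at the moment of the call.
- ctrl.finish_job(): hands the job in, once; it reports no verdict.
Trained networks look in the newest picture that a camera, given by its name, has taken for a name from the list of things; names that differ only in an ending like _2 or _b are one class to them, and where a whole thing is asked for, a point or a joint stands for the part that bears it (a point fixed in the world has none). Each returns a list of dicts, best first, with "confidence" (0 to 1); they miss things now and then, are a little off and sometimes report something else, mostly with a low value. They report only what shows in the picture. A call takes as long as a camera call. They do not tell look-alikes from the thing itself.
- ctrl.find_in(thing, camera): "centre" ([x, y, z] in m, in world coordinates, good to about 4 mm: the middle of the surface that is visible of it).
- ctrl.outline_of(thing, camera): "region" (384x512 bool, what is visible of it).
The state is a dict: "time_s": time; "joints": joint angles; "joint_velocities": joint speeds; "tau": joint torques, N m; "eef_pos": TCP position; "eef_rot": TCP orientation; "force": force on the tool from outside, world axes, zero at the start; "wrist_torque": the same for the moment, N m; "width": opening from 0.0 (shut) to 1.0 (fully open).
Only numpy, scipy, OpenCV 4.12 (cv2) and the standard library are available. Lean on these libraries where they do the work, as an engineer would, in place of code of your own. Each camera call takes 0.05 s, during which the arm holds its last target. There are 200 camera calls.

## Working session

There is one attempt and no reset: what is moved stays moved. The work goes in short steps, Python scripts to look and compute and a tool call to move; the robot and the scene stay as the last step left them, time stands still between calls to the robot, and variables do not carry over. Pictures are saved under pics/ and viewed, about 8 in all and at most 12, crops included, and the job is handed in when it is done.

Besides the shell and the picture viewer there is one more tool, called after "Emit:" by a JSON object that holds its "fn" and its "kwargs". play_rows: Moves the arm, as the interface text tells. Its arguments: {"type":"object","properties":{"series":{"type":"array"},"claw":{"type":"number"}},"required":["series"]}

```bash
mkdir -p pics
cat > h.py <<'E'
import numpy as np, cv2
from station import ctrl
from scipy.spatial.transform import Rotation as R
def rot(q): return R.from_quat([q[1],q[2],q[3],q[0]])
def cal(n):
    c=ctrl.get_calibration(n); f=192/np.tan(np.radians(c['fovy'])/2)
    K=np.array([[f,0,c['cx']],[0,f,c['cy']],[0,0,1]]); 
    return K,np.array(c['distortion'],float),np.array(c['xyz']),rot(c['attitude']).as_matrix()
def ray(c,uv):
    K,d,t,M=c; p=cv2.undistortPoints(np.array(uv,float).reshape(-1,1,2),K,d)[:,0]
    return t,(M@np.c_[p,np.ones(len(p))].T).T
def onz(c,uv,z):
    t,r=ray(c,uv); return t+r*((z-t[2])/r[:,2])[:,None]
def proj(c,P):
    K,d,t,M=c; P=np.array(P,float).reshape(-1,3)
    return cv2.projectPoints((P-t)@M,np.zeros(3),np.zeros(3),K,d)[0][:,0]
def save(n,im): cv2.imwrite('pics/'+n,im[...,::-1])
E
python3 - <<'E'
from h import *
print(ctrl.sense())
ims=[]
for n in ['scene','top']:
    im=ctrl.snapshot(n); ims.append(im); np.save(n+'.npy',im)
    c=ctrl.get_calibration(n); print(n,c)
    for th in ['wiring_box','hatch','hatch_handle','terminal_strip','multimeter','led_driver','tape_roll','marker']:
        r=ctrl.find_in(th,n)
        for x in r[:4]: print(th,x['confidence'],np.round(x['centre'],3),np.round(proj(cal(n),x['centre'])[0]))
save('top.png',cv2.resize(ims[1],(800,600))); save('scene.png',cv2.resize(ims[0],(800,600)))
E
```

```text
{'time_s': 0.0, 'joints': array([-1.21747472,  0.61592021, -0.01264585,  1.42486567,  0.0081087 ,
        1.10342678, -0.04041379]), 'joint_velocities': array([-0.00078445, -0.00039106, -0.00047491,  0.00200449,  0.0009391 ,
        0.00085747,  0.00051389]), 'tau': array([-6.88952987e-04, -4.58938086e+01,  2.08830116e-01, -1.65745372e+01,
       -6.10959437e-02,  2.04781088e-02,  2.34265626e-04]), 'eef_pos': array([0.24067681, 0.60295013, 0.21749148]), 'eef_rot': array([ 0.69423682,  0.13255933,  0.6945603 , -0.13434748]), 'force': array([-0.12969493,  0.4566111 ,  0.28567299]), 'wrist_torque': array([ 0.00914741, -0.00252507,  0.04715494]), 'width': 0.9982614384739661}
scene {'fovy': 53.951136689262675, 'cx': 258.63673800309545, 'cy': 195.30966320172666, 'distortion': array([0.01560878, 0.        , 0.        , 0.        , 0.        ]), 'xyz': array([ 0.11828305, -0.91939189,  0.77913318]), 'attitude': array([-0.39862566,  0.8820132 , -0.2276454 ,  0.10643252])}
wiring_box 0.74 [0.528 0.009 0.067] [228. 155.]
hatch 0.78 [ 0.535 -0.058  0.062] [240. 166.]
hatch_handle 0.92 [ 0.53  -0
[... 585 characters left out ...]
   ,  0.        ]), 'xyz': array([ 0.16095171, -0.23612279,  1.61130742]), 'attitude': array([ 0.07250223, -0.68810086,  0.71791912, -0.07650339])}
wiring_box 0.91 [0.535 0.043 0.063] [173. 181.]
hatch 0.67 [ 0.534 -0.06   0.058] [201. 181.]
hatch 0.49 [0.535 0.046 0.064] [172. 182.]
hatch_handle 0.72 [ 0.535 -0.05   0.066] [198. 180.]
terminal_strip 0.7 [ 0.604 -0.597  0.014] [342. 160.]
terminal_strip 0.58 [ 0.48  -0.322  0.018] [272. 194.]
terminal_strip 0.56 [ 0.394 -0.655  0.015] [362. 214.]
multimeter 0.91 [ 0.419 -0.499  0.032] [321. 208.]
led_driver 0.57 [ 0.354 -0.325  0.026] [274. 227.]
tape_roll 0.56 [ 0.322 -0.153  0.016] [228. 239.]
marker 0.52 [ 0.658 -0.44   0.011] [300. 148.]
```

View pics/scene.png

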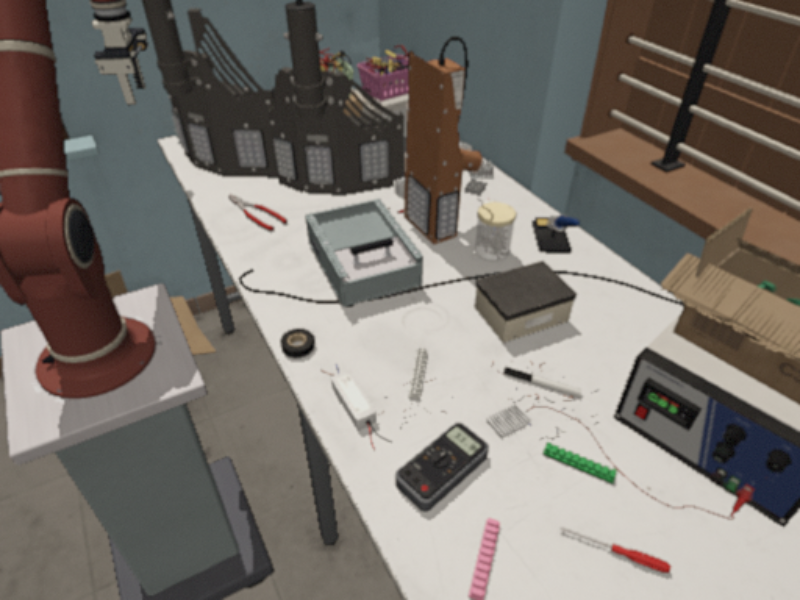

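View pics/top.png

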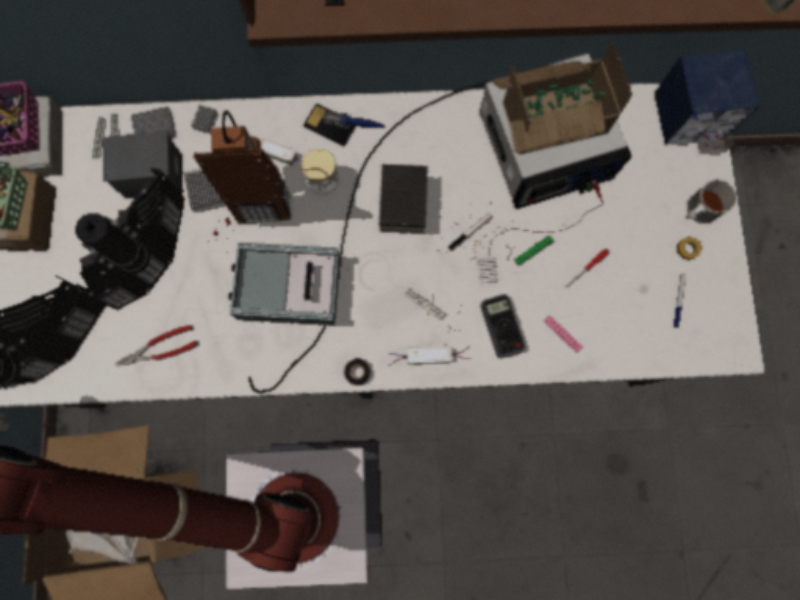

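The white strip is at top (425,302) and scene (419,373), both in 800-px pictures. The look-alikes are green at top (534,250) and pink at top (563,334). Only the first is white. I'll fit the known shapes to the outlines from both views and confirm the strip in a crop.

```bash
cat > fit.py <<'E'
from h import *
from scipy.optimize import minimize
def cub(p,ext):
    (x0,x1),(y0,y1),(z0,z1)=ext; x,y,a=p[:3]; dz=p[3] if len(p)>3 else 0
    P=np.array([[i,j,k] for i in (x0,x1) for j in (y0,y1) for k in (z0,z1)],float)
    c,s=np.cos(a),np.sin(a)
    return np.c_[x+c*P[:,0]-s*P[:,1],y+s*P[:,0]+c*P[:,1],P[:,2]+dz]
def mask(c,P,S=4):
    m=np.zeros((384*S,512*S),np.uint8); h=cv2.convexHull(((proj(c,P)+.5)*S*16).astype(np.int32))
    cv2.fillConvexPoly(m,h,1,shift=4); return cv2.resize(m.astype(np.float32),(512,384),interpolation=cv2.INTER_AREA)
def fit(regs,ext,p0,step):
    def f(p):
        v=0
        for c,r in regs:
            m=mask(c,cub(p,ext)); v+=1-np.minimum(m,r).sum()/np.maximum(m,r).sum()
        return v/len(regs)
    best=None
    for _ in range(3):
        s=np.vstack([p0]+[np.array(p0)+np.eye(len(p0))[i]*step[i] for i in range(len(p0))])
        o=minimize(f,p0,method='Nelder-Mead',options=dict(initial_simplex=s,xatol=2e-4,fatol=1e-4)); p0=o.x
    return o.x,1-o.fun
def region(th,cam,near):
    c=cal(cam); u=proj(c,near)[0]
    for r in ctrl.outline_of(th,cam):
        m=r['region']; ys,xs=np.nonzero(m)
        if np.hypot(xs.mean()-u[0],ys.mean()-u[1])<25: return c,m.astype(np.float32)
E
python3 - <<'E'
from fit import *
S=[('wiring_box',[.535,.04,.06],((-.087,.087),(-.061,.176),(0,.086)),[.53,-.02,0.],[.02,.02,.1]),
('hatch_handle',[.535,-.055,.09],((-.045,.045),(-.007,.007),(-.007,.007)),[.535,-.055,0.,.09],[.01,.01,.1,.02]),
('terminal_strip',[.48,-.322,.016],((-.01,.01),(-.055,.055),(0,.016)),[.48,-.322,.6,0],[.01,.01,.2,.01])]
for th,near,ext,p0,st in S:
    regs=[]
    for cam in ['scene','top']:
        r=region(th,cam,near)
        if r is None: print(th,cam,'none'); continue
        regs.append(r); np.save(f'{th}_{cam}.npy',r[1]); print(th,cam,r[1].sum(),fit([r],ext,p0[:3] if len(p0)==4 and th!='hatch_handle' else p0,st[:3] if th!='hatch_handle' else st) if th!='hatch_handle' else '')
    print(th,'both',fit(regs,ext,p0,st))
im=np.load('scene.npy'); a=cv2.resize(im[215:265,235:300],(390,300),interpolation=2)
im2=np.load('top.npy'); b=cv2.resize(im2[175:215,250:302],(390,300),interpolation=2)
d=cv2.resize(im2[145:215,140:231],(390,300),interpolation=2)
e=cv2.resize(im[120:200,190:294],(390,300),interpolation=2)
save('crop.png',np.vstack([np.hstack([a,b]),np.hstack([e,d])]))
E
```

```text
wiring_box scene 2682.0 (array([ 0.53444818, -0.04187733, -0.09569387]), np.float64(0.7080669403076172))
wiring_box top 2315.0 (array([ 0.53188301, -0.0519294 , -0.11191746]), np.float64(0.6585370302200317))
wiring_box both (array([ 0.53242547, -0.05038189, -0.10283551]), np.float64(0.6765828728675842))
hatch_handle scene 881.0 
hatch_handle top 1096.0 
hatch_handle both (array([ 0.51761889, -0.09671036, -0.19576765,  0.12300662]), np.float64(0.17689883708953857))
terminal_strip scene 264.0 (array([ 0.48464684, -0.32046536, -0.65818686]), np.float64(0.9148510694503784))
terminal_strip top 107.0 (array([ 0.48168318, -0.32329413, -0.66006175]), np.float64(0.5934141874313354))
terminal_strip both (array([ 0.4851809 , -0.31972451, -0.66041589, -0.00147963]), np.float64(0.7528046071529388))
```

View pics/crop.png

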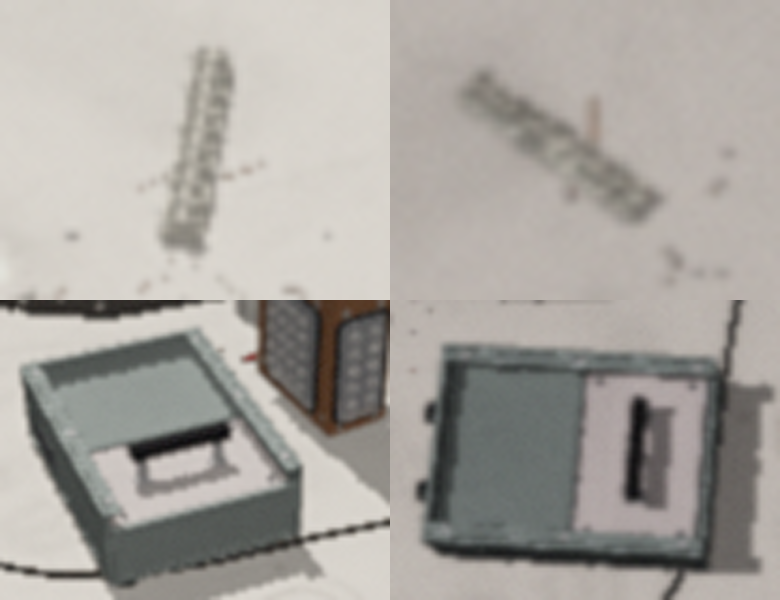

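The crop confirms a white ten-way strip, contacts up. The box sits near (0.533,-0.050) with yaw about -0.10. A dark model structure stands at the left, so I'll go round it near the base and then look from above the box with the wrist camera.

```bash
cat > plan.py <<'E'
from h import *
def down(yaw): # tool x down, tool y axis at world angle yaw
    y=np.array([np.cos(yaw),np.sin(yaw),0]); x=np.array([0,0,-1.]); return R.from_matrix(np.c_[x,y,np.cross(x,y)])
def to(p,yaw,cur=None):
    s=ctrl.sense(); r=rot(s['eef_rot']); M=r.as_matrix()
    best=min([down(yaw),down(yaw+np.pi)],key=lambda q:(r.inv()*q).magnitude())
    print('shift',np.round(M.T@(np.array(p)-s['eef_pos']),4),'turn',np.round((r.inv()*best).as_rotvec(),4),'jaw yaw',np.round(np.arctan2(M[1,1],M[0,1]),3),'pos',np.round(s['eef_pos'],4),'t',s['time_s'])
E
python3 - <<'E'
from plan import *
from fit import *
s=ctrl.sense();M=rot(s['eef_rot']).as_matrix();print(M.round(3))
for d in ([-.07,-.18,.05],[.23,-.32,0],[.13,-.15,0]): print((M.T@d).round(3))
to([.533,-.05,.27],np.pi/2-.1)
c=cal('wrist'); print(M.T@(c[2]-s['eef_pos']), (M.T@c[3]).round(2))
regs=[]
for cam in ['scene','top']:
    m=np.maximum(np.load(f'wiring_box_{cam}.npy'),np.load(f'hatch_handle_{cam}.npy')); regs.append((cal(cam),m)); print(cam,fit([regs[-1]],((-.087,.087),(-.061,.176),(0,.086)),[.53,-.05,-.1],[.02,.02,.05]))
print(fit(regs,((-.087,.087),(-.061,.176),(0,.086)),[.53,-.05,-.1],[.02,.02,.05]))
E
```

```text
[[-0.     0.371  0.929]
 [ 0.     0.929 -0.371]
 [-1.    -0.    -0.   ]]
[-0.05  -0.193  0.002]
[-0.    -0.212  0.332]
[-0.    -0.091  0.176]
shift [-0.0514 -0.4988  0.5136] turn [-2.798e-01 -1.000e-04  0.000e+00] jaw yaw 1.191 pos [0.2409 0.6037 0.2186] t 1.2
[-0.16698377 -0.00059106 -0.08486696] [[ 0.   -0.3   0.95]
 [ 1.    0.   -0.  ]
 [-0.    0.95  0.3 ]]
scene (array([ 0.53520325, -0.04045169, -0.09457376]), np.float64(0.9364538192749023))
top (array([ 0.53220516, -0.05217008, -0.10435514]), np.float64(0.9601126909255981))
(array([ 0.53175923, -0.0508025 , -0.1076781 ]), np.float64(0.9389358758926392))
```

Emit:
{"fn": "play_rows", "kwargs": {"series": [[-0.015,-0.04,0,0,0,0],[-0.015,-0.045,0,0,0,0],[-0.015,-0.045,0,0,0,0],[-0.01,-0.045,0,0,0,0],[0,-0.035,0,0,0,0],[0,0,0,0,0,0]], "claw": -1}}

```text
time_s: 1.8
eef_pos: [0.1602, 0.4012, 0.272]
eef_rot: [0.694, 0.132, 0.695, -0.135]
force: [-0.6, 0.4, 0.3]
width: 1.001
```

Emit:
{"fn": "play_rows", "kwargs": {"series": [[0,-0.021,0.037,0,0,0],[0,-0.021,0.037,0,0,0],[0,-0.021,0.037,0,0,0],[0,-0.021,0.037,0,0,0],[0,-0.021,0.037,0,0,0],[0,-0.021,0.037,0,0,0],[0,-0.021,0.037,0,0,0],[0,-0.021,0.037,0,0,0],[0,-0.021,0.037,0,0,0],[0,-0.025,0.04,0,0,0],[0,-0.025,0.04,0,0,0],[0,-0.025,0.04,0,0,0],[0,-0.025,0.04,0,0,0],[0,0,0,-0.14,0,0],[0,0,0,-0.14,0,0],[0,0,0,0,0,0]]}}

```text
time_s: 3.4
eef_pos: [0.5424, -0.0603, 0.275]
eef_rot: [0.714, 0.03, 0.699, -0.027]
force: [0.1, 0.5, 0.2]
width: 1.004
```

Run:
```python
from plan import *
to([.532,-.05,.27],np.pi/2-.105)
im=ctrl.snapshot('wrist'); c=cal('wrist'); np.save('w1.npy',im); import pickle; pickle.dump(c,open('w1.pkl','wb'))
a=-.106;ca,sa=np.cos(a),np.sin(a)
def B(x,y,z): return [.532+ca*x-sa*y,-.051+sa*x+ca*y,z]
d=im.copy()
for P in ([-.045,-.007,.098],[.045,-.007,.098],[-.045,.007,.098],[.045,.007,.098],[-.081,-.061,.086],[.081,-.061,.086],[-.07,0,.086],[.07,0,.086],[-.07,.055,.064],[.07,.055,.064]):
    u=proj(c,B(*P))[0]; cv2.circle(d,tuple(int(v) for v in u),2,(255,0,0),-1)
save('w1.png',d)
for t in ['hatch_handle','hatch']: 
  for r in ctrl.find_in(t,'wrist'): print(t,r['confidence'],r['centre'])
```

```text
shift [ 0.0048  0.0094 -0.0113] turn [ 0.0243  0.0208 -0.0057] jaw yaw 1.49 pos [ 0.5424 -0.0603  0.275 ] t 3.4
hatch_handle 0.64 [0.5285, -0.0488, 0.0624]
hatch 0.57 [0.5293, -0.0506, 0.0614]
hatch 0.32 [0.5358, 0.0498, 0.0642]
```

View pics/w1.png

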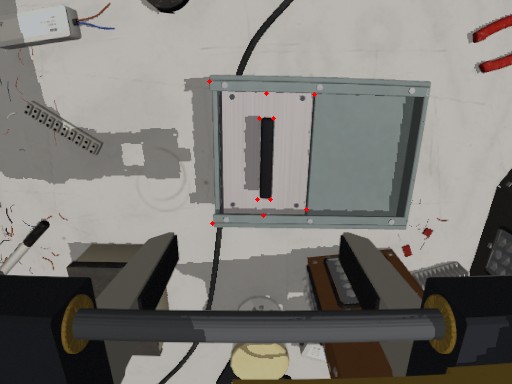

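```bash
cat > seg.py <<'E'
from h import *
def handle(im,c,near,z=.098,r=70,thr=60):
    u=proj(c,near)[0].astype(int); g=im.max(2); m=np.zeros_like(g); 
    m[max(0,u[1]-r):u[1]+r,max(0,u[0]-r):u[0]+r]=(g[max(0,u[1]-r):u[1]+r,max(0,u[0]-r):u[0]+r]<thr)
    n,l,st,ce=cv2.connectedComponentsWithStats(m)
    k=min([i for i in range(1,n) if st[i,4]>60],key=lambda i:np.hypot(*(ce[i]-u)))
    ys,xs=np.nonzero(l==k); P=onz(c,np.c_[xs,ys],z)[:,:2]
    rect=cv2.minAreaRect((P*1000).astype(np.float32)); 
    w=np.cov((P-P.mean(0)).T); ev,V=np.linalg.eigh(w); v=V[:,1]*np.sign(V[0,1])
    return ce[k],st[k],np.r_[rect[0]],rect[1],np.arctan2(v[1],v[0])
E
python3 - <<'E'
from plan import *; from seg import *
import pickle
im=np.load('w1.npy');c=pickle.load(open('w1.pkl','rb'))
h1=handle(im,c,[.532,-.05,.095]); print(h1)
for n in ['scene','top']:
    h=handle(np.load(n+'.npy'),cal(n),[.532,-.05,.095],r=25); print(n,h)
    # triangulate with wrist
    t1,r1=ray(c,h1[0]); t2,r2=ray(cal(n),h[0]); a=np.c_[r1[0],-r2[0]]; s=np.linalg.lstsq(a,t2-t1,rcond=None)[0]
    print(t1+r1[0]*s[0],t2+r2[0]*s[1])
E
```

```text
(array([265.99264706, 156.8644958 ]), array([260, 118,  14,  80, 952], dtype=int32), array([530.42449951, -50.1179657 ]), (13.157909393310547, 87.77529907226562), np.float64(-0.10087016943390782))
scene (array([237.53, 157.23]), array([225, 153,  26,  10, 100], dtype=int32), array([528.98608398, -57.2637558 ]), (21.06704330444336, 84.4087142944336), np.float64(-0.08197525959829174))
[ 0.52915363 -0.04976007  0.09318195] [ 0.53176491 -0.05056412  0.09373803]
top (array([197.12698413, 179.17460317]), array([195, 168,   5,  23,  63], dtype=int32), array([532.17492676, -51.90812302]), (11.195825576782227, 81.64250946044922), np.float64(-0.10779370663099927))
[ 0.53060603 -0.04967989  0.08647763] [ 0.53402508 -0.05055639  0.08720784]
```

Run:
```python
from plan import *
to([.5305,-.0502,.12],np.pi/2-.10)
```

```text
shift [ 0.1549  0.0065 -0.0149] turn [ 0.019   0.0201 -0.0067] jaw yaw 1.49 pos [ 0.5416 -0.0586  0.2751] t 3.55
```

Emit:
{"fn": "play_rows", "kwargs": {"series": [[0,0.0065,-0.015,0.019,0.02,-0.007],[0.04,0,0,0,0,0],[0.04,0,0,0,0,0],[0.04,0,0,0,0,0],[0.03,0,0,0,0,0],[0,0,0,0,0,0],[0,0,0,0,0,0]]}}

```text
time_s: 4.25
eef_pos: [0.5314, -0.045, 0.1245]
eef_rot: [0.71, 0.037, 0.702, -0.036]
force: [0.6, -0.9, 0.1]
width: 1.0
```

Run:
```python
from plan import *; from seg import *
im=ctrl.snapshot('wrist'); c=cal('wrist'); h=handle(im,c,[.53,-.05,.098],r=110); print(h)
t1,r1=ray(c,h[0]); import pickle; c0=pickle.load(open('w1.pkl','rb')); t2,r2=ray(c0,[[265.99,156.86]])
s=np.linalg.lstsq(np.c_[r1[0],-r2[0]],t2-t1,rcond=None)[0]; print(t1+r1[0]*s[0],t2+r2[0]*s[1])
to([*(h[2]/1000),.074],np.pi/2+h[4])
```

```text
(array([250.87130234, 221.0591625 ]), array([ 240,  160,   22,  127, 2603], dtype=int32), array([530.36187744, -50.16462708]), (13.427648544311523, 89.97708129882812), np.float64(-0.10113682870490576))
[ 0.53002638 -0.05026339  0.0880637 ] [ 0.53024536 -0.04970208  0.08811784]
shift [ 0.0507 -0.0055 -0.001 ] turn [-0.0026  0.0106 -0.002 ] jaw yaw 1.467 pos [ 0.5314 -0.0448  0.1247] t 4.3
```

Emit:
{"fn": "play_rows", "kwargs": {"series": [[0.003,-0.0055,-0.001,-0.0026,0.0106,-0.002],[0.025,0,0,0,0,0],[0.022,0,0,0,0,0],[0,0,0,0,0,0],[0,0,0,0,0,0]]}}

```text
time_s: 4.8
eef_pos: [0.5371, -0.0524, 0.082]
eef_rot: [0.712, 0.036, 0.7, -0.036]
force: [-0.9, 0.7, 0.0]
width: 1.002
```

Emit:
{"fn": "play_rows", "kwargs": {"series": [[0,0,0,0,0,0],[0,0,0,0,0,0],[0,0,0,0,0,0],[0,0,0,0,0,0],[0,0,0,0,0,0],[0,0,0,0,0,0],[0,0,0,0,0,0]], "claw": 1}}

```text
time_s: 5.5
eef_pos: [0.54, -0.0531, 0.0868]
eef_rot: [0.715, 0.036, 0.697, -0.037]
force: [-0.6, 0.1, 0.2]
width: 0.448
```

Run:
```python
from plan import *
to([.5303,-.0502,.074],np.pi/2-.101)
print(ctrl.sense()['width'])
```

```text
shift [ 0.0125  0.0019 -0.0102] turn [-0.0012  0.0258  0.0001] jaw yaw 1.469 pos [ 0.54   -0.0531  0.0868] t 5.5
0.4484958720018137
```

Emit:
{"fn": "play_rows", "kwargs": {"series": [[0.0125,0.002,-0.01,-0.001,0.026,0],[0.002,0,-0.001,0,0.003,0]]}}

```text
time_s: 5.7
eef_pos: [0.5288, -0.0496, 0.0712]
eef_rot: [0.704, 0.036, 0.708, -0.036]
force: [-1.0, 0.8, -0.4]
width: 0.274
```

Run:
```python
from plan import *
to([.5303,-.0502,.074],np.pi/2-.101)
print(ctrl.sense()['width'])
```

```text
shift [-0.0029 -0.0004  0.0016] turn [-0.     -0.0053 -0.0001] jaw yaw 1.47 pos [ 0.5288 -0.0496  0.0712] t 5.7
0.2744877682168449
```

Emit:
{"fn": "play_rows", "kwargs": {"series": [[-0.0025,0,0.001,0,-0.005,0],[0.0008,0,-0.0006,0,0.003,0],[0.0008,0,-0.0006,0,0.003,0],[0.0008,0,-0.0006,0,0.003,0],[0.0008,0,-0.0006,0,0.003,0]]}}

```text
time_s: 6.2
eef_pos: [0.5288, -0.0494, 0.0726]
eef_rot: [0.703, 0.036, 0.71, -0.035]
force: [-1.6, 0.5, 5.5]
width: 0.149
```

Run:
```python
from plan import *
to([.5303,-.0502,.074],np.pi/2-.101)
print(ctrl.sense()['width'])
```

```text
shift [-0.0014 -0.0006  0.0016] turn [ 0.0003 -0.0096 -0.0008] jaw yaw 1.47 pos [ 0.5288 -0.0494  0.0726] t 6.2
0.14908789164240052
```

Emit:
{"fn": "play_rows", "kwargs": {"series": [[-0.005,0,0.0005,0,-0.005,0],[-0.005,0,0.0005,0,-0.004,0],[-0.004,0,0,0,0,0],[0,0,0,0,0,0]]}}

```text
time_s: 6.6
eef_pos: [0.5274, -0.0492, 0.0856]
eef_rot: [0.704, 0.036, 0.708, -0.035]
force: [-0.3, -0.1, -2.9]
width: 0.149
```

Run:
```python
from plan import *
to([.5303,-.0502,.087],np.pi/2-.101)
s=ctrl.sense();print(s['width'],s['force'],s['wrist_torque'])
a=-.101;print('open',np.array([.5303,-.0502])+.109*np.array([-np.sin(a),np.cos(a)]))
```

```text
shift [-0.0014 -0.0007  0.0029] turn [ 0.0003 -0.0057 -0.0006] jaw yaw 1.47 pos [ 0.5274 -0.0492  0.0856] t 6.6
0.14926080469169262 [-0.3261403  -0.05872706 -2.91373521] [ 0.02225475 -0.07192659 -0.01770439]
open [0.54129029 0.05824452]
```

Emit:
{"fn": "play_rows", "kwargs": {"series": [[-0.0015,0.01,0.0015,0,-0.005,0],[0,0.014,0.0003,0,0,0],[0,0.014,0.0003,0,0,0],[0,0.014,0,0,0,0]]}}

```text
time_s: 7.0
eef_pos: [0.5345, 0.0048, 0.0865]
eef_rot: [0.705, 0.037, 0.707, -0.037]
force: [-0.2, -0.3, -3.4]
width: 0.148
```

Run:
```python
from plan import *
to([.5398,.0582,.087],np.pi/2-.101)
s=ctrl.sense();print(s['width'],s['force'],s['wrist_torque'])
```

```text
shift [-0.0005  0.0537 -0.0002] turn [-0.0029 -0.002  -0.0001] jaw yaw 1.467 pos [0.5345 0.0048 0.0865] t 7.0
0.148256402185105 [-0.18086447 -0.34850428 -3.35898842] [0.0635295  0.00886574 0.05726889]
```

Emit:
{"fn": "play_rows", "kwargs": {"series": [[-0.0005,0.014,0,-0.003,-0.002,0],[0,0.014,0,0,0,0],[0,0.014,0,0,0,0],[0,0.0115,0,0,0,0],[0.0025,0,0,0,0,0]]}}

```text
time_s: 7.5
eef_pos: [0.5393, 0.0675, 0.084]
eef_rot: [0.706, 0.032, 0.707, -0.033]
force: [-0.5, -4.4, -0.5]
width: 0.147
```

Run:
```python
from plan import *
to([.5408,.0582,.083],np.pi/2-.101)
s=ctrl.sense();print(s['width'],s['force'],s['wrist_torque'])
```

```text
shift [ 0.001  -0.0091  0.0024] turn [ 0.0102 -0.0016  0.0015] jaw yaw 1.48 pos [0.5393 0.0675 0.084 ] t 7.5
0.14744103297274214 [-0.51980445 -4.41992502 -0.50339351] [-1.05014099  0.07038583 -0.06033809]
```

Emit:
{"fn": "play_rows", "kwargs": {"series": [[-0.001,-0.006,0.001,0.01,0,0],[0,0,0,0,0,0],[0.002,0,0,0,0,0]]}}

```text
time_s: 7.8
eef_pos: [0.5397, 0.0632, 0.0829]
eef_rot: [0.706, 0.035, 0.707, -0.036]
force: [0.7, 1.7, -3.2]
width: 0.152
```

Run:
```python
from plan import *
to([.5408,.0582,.083],np.pi/2-.101)
s=ctrl.sense();print(s['width'],s['force'],s['wrist_torque'])
```

```text
shift [-0.0001 -0.0048  0.0016] turn [ 0.0012 -0.0019  0.001 ] jaw yaw 1.471 pos [0.5397 0.0632 0.0829] t 7.8
0.15174697700758072 [ 0.68041126  1.74028906 -3.22116971] [ 0.06016155 -0.013424   -0.03563823]
```

Emit:
{"fn": "play_rows", "kwargs": {"series": [[0.0015,-0.002,0,0,0,0],[0.001,0,0,0,0,0]]}}

```text
time_s: 8.0
eef_pos: [0.5397, 0.0632, 0.0826]
eef_rot: [0.706, 0.036, 0.707, -0.034]
force: [-2.1, -1.7, 3.5]
width: 0.148
```

Emit:
{"fn": "play_rows", "kwargs": {"series": [[0,0,0,0,0,0],[0,0,0,0,0,0],[0,0,0,0,0,0],[0,0,0,0,0,0]], "claw": -1}}

```text
time_s: 8.4
eef_pos: [0.5421, 0.0636, 0.084]
eef_rot: [0.708, 0.037, 0.705, -0.033]
force: [0.8, 0.5, 0.4]
width: 0.445
```

Run:
```python
from plan import *
s=ctrl.sense();print(s['width'],s['force'])
to([.5408,.0582,.25],np.pi/2-.101)
```

```text
0.44465671101870347 [0.84168073 0.50772927 0.37023611]
shift [-1.66e-01 -4.70e-03 -1.00e-04] turn [ 0.0017  0.0038 -0.0049] jaw yaw 1.471 pos [0.5421 0.0636 0.084 ] t 8.4
```

Emit:
{"fn": "play_rows", "kwargs": {"series": [[-0.03,0,0,0,0,0],[-0.04,0,0,0,0,0],[-0.04,0,0,0,0,0],[-0.04,-0.01,0,0,0,0],[0,-0.04,-0.002,0,0,0],[0,-0.042,-0.002,0,0,0],[0,-0.042,-0.002,0,0,0],[0,-0.042,-0.002,0,0,0],[0,-0.042,-0.002,0,0,0],[0,-0.042,-0.002,0,0,0],[0,-0.042,-0.002,0,0,0],[0,-0.042,-0.002,0,0,0],[0,-0.04,-0.002,0,0,0],[0,0,0,-0.145,0,0],[0,0,0,-0.145,0,0],[0,0,0,-0.145,0,0],[0,0,0,-0.145,0,0],[0,0,0,-0.145,0,0],[0,0,0,-0.145,0,0],[0,0,0,-0.14,0,0]], "claw": 0.1}}

```text
time_s: 10.4
eef_pos: [0.4861, -0.331, 0.2327]
eef_rot: [0.638, -0.303, 0.638, 0.305]
force: [0.2, 0.1, -1.6]
width: 0.449
```

Run:
```python
from plan import *; from fit import *; import pickle
c=cal('wrist'); s=ctrl.sense(); im=ctrl.snapshot('wrist'); save('w2.png',im); print(s['width'],s['joints'])
pickle.dump((c,im),open('w2.pkl','wb'))
for r in ctrl.find_in('terminal_strip','wrist'): print(r['confidence'],r['centre'])
for r in ctrl.find_in('hatch','wrist'): print('hatch',r['confidence'],r['centre'])
r=region('terminal_strip','wrist',[.4825,-.3215,.016]); 
if r: 
  print(fit([r],((-.01,.01),(-.055,.055),(0,.016)),[.4825,-.3215,-.66],[.01,.01,.1]))
  print('z free',fit([r,(cal('scene'),np.load('terminal_strip_scene.npy'))],((-.01,.01),(-.055,.055),(0,.016)),[.4825,-.3215,-.66,0],[.01,.01,.1,.01]))
to([.4825,-.3215,.2],np.pi-.66)
```

```text
0.449433068709641 [ 0.77867839  0.52492527 -0.34730637  1.58152373  0.19308151  1.07197767
  2.8409225 ]
0.95 [0.4815, -0.3288, 0.0168]
0.68 [0.6025, -0.5929, 0.0154]
(array([ 0.4839204 , -0.3223899 , -0.67251301]), np.float64(0.919017493724823))
z free (array([ 0.4837959 , -0.32206369, -0.66490816,  0.00097033]), np.float64(0.9108873307704926))
shift [0.0323 0.0088 0.0065] turn [-0.0316  0.0026 -0.0043] jaw yaw 2.45 pos [ 0.4852 -0.3323  0.2323] t 10.6
```

View pics/w2.png

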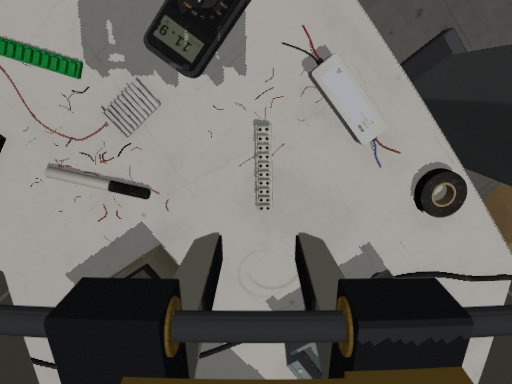

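Joint 7 stands at its limit in this orientation. I'll unwind by half a turn, which gives the same grasp.

Emit:
{"fn": "play_rows", "kwargs": {"series": [[0,0,0,0.14,0,0],[0,0,0,0.148,0,0],[0,0,0,0.148,0,0],[0,0,0,0.148,0,0],[0,0,0,0.148,0,0],[0,0,0,0.148,0,0],[0,0,0,0.148,0,0],[0,0,0,0.148,0,0],[0,0,0,0.148,0,0],[0,0,0,0.148,0,0],[0,0,0,0.148,0,0],[0,0,0,0.148,0,0],[0,0,0,0.148,0,0],[0,0,0,0.148,0,0],[0,0,0,0.148,0,0],[0,0,0,0.148,0,0],[0,0,0,0.148,0,0],[0,0,0,0.148,0,0],[0,0,0,0.148,0,0],[0,0,0,0.148,0,0]]}}

```text
time_s: 12.6
eef_pos: [0.4843, -0.3381, 0.2426]
eef_rot: [-0.358, -0.607, -0.334, 0.626]
force: [-1.3, 0.6, -0.0]
width: 0.445
```

Run:
```python
from plan import *
print(ctrl.sense()['joints'].round(2)); to([.4838,-.322,.1],-.67)
```

```text
[ 0.25  0.52  0.48  1.6  -0.23  1.06  0.24]
shift [ 0.1417 -0.0114 -0.0192] turn [ 0.1223  0.0386 -0.0202] jaw yaw -0.547 pos [ 0.4843 -0.3381  0.2426] t 12.6
```

Emit:
{"fn": "play_rows", "kwargs": {"series": [[0,-0.012,-0.019,0.122,0.038,-0.02],[0.035,0,0,0,0.002,0],[0.035,0,0,0,0.002,0],[0.035,0,0,0,0.002,0],[0.03,0,0,0,0.002,0]]}}

```text
time_s: 13.1
eef_pos: [0.4914, -0.3208, 0.1146]
eef_rot: [0.313, 0.644, 0.292, -0.635]
force: [-0.5, -0.2, 0.3]
width: 0.448
```

Run:
```python
from plan import *; from fit import *; import pickle
c=cal('wrist'); im=ctrl.snapshot('wrist'); ctrl.find_in('terminal_strip','wrist')
c1,im1=pickle.load(open('w2.pkl','rb'))
r=region('terminal_strip','wrist',[.4838,-.322,.016]); p=[.4838,-.322,-.67]
if r: p=fit([r],((-.01,.01),(-.055,.055),(0,.016)),p,[.005,.005,.05]); print(p); print(fit([r,(cal('scene'),np.load('terminal_strip_scene.npy'))],((-.01,.01),(-.055,.055),(0,.016)),[*p[0],0],[.005,.005,.05,.005])); p=p[0]
to([p[0],p[1],.004],p[2])
```

```text
(array([ 0.48159515, -0.3192403 , -0.66649913]), np.float64(0.9479634165763855))
(array([ 0.48264554, -0.31887645, -0.65649138, -0.00166556]), np.float64(0.8573122620582581))
shift [ 0.1101 -0.0105  0.005 ] turn [-0.0204  0.0014 -0.027 ] jaw yaw -0.687 pos [ 0.4906 -0.32    0.1143] t 13.25
```

Emit:
{"fn": "play_rows", "kwargs": {"series": [[0.03,-0.01,0.005,-0.02,0.0015,-0.027],[0.03,0,0,0,0,0],[0.025,0,0,0,0.002,0],[0,0,0,0,0,0]]}}

```text
time_s: 13.65
eef_pos: [0.4874, -0.3253, 0.038]
eef_rot: [0.316, 0.639, 0.3, -0.634]
force: [-1.1, 0.6, -0.8]
width: 0.45
```

Run:
```python
from plan import *
to([.482,-.3195,.005],-.666)
```

```text
shift [ 0.0328 -0.0086 -0.0014] turn [-0.0024  0.0044 -0.0235] jaw yaw -0.668 pos [ 0.4874 -0.3253  0.038 ] t 13.65
```

Emit:
{"fn": "play_rows", "kwargs": {"series": [[0.012,-0.009,-0.001,-0.002,0.004,-0.024],[0.012,0,0,0,0,0],[0.008,0,0,0,0,-0.004]]}}

```text
time_s: 13.95
eef_pos: [0.485, -0.3224, 0.0108]
eef_rot: [0.311, 0.637, 0.306, -0.635]
force: [-0.8, 0.5, -0.5]
width: 0.451
```

Run:
```python
from plan import *
to([.482,-.3195,.005],-.666)
```

```text
shift [ 0.0058 -0.0042 -0.0004] turn [-0.0004  0.0018 -0.0072] jaw yaw -0.666 pos [ 0.485  -0.3224  0.0108] t 13.95
```

Close, with a small hold compensation.

Emit:
{"fn": "play_rows", "kwargs": {"series": [[0.006,-0.004,-0.001,0,0.002,-0.007],[0.001,0,0,0,0.002,-0.003],[0.0005,0,0,0,0.001,-0.002],[0.0005,0,0,0,0.001,-0.002],[0.0005,0,0,0,0.001,-0.002]], "claw": 1}}

```text
time_s: 14.45
eef_pos: [0.483, -0.3192, 0.0027]
eef_rot: [0.305, 0.637, 0.313, -0.635]
force: [-0.9, 0.7, 4.0]
width: 0.209
```

Run:
```python
from plan import *
to([.482,-.3195,.005],-.666); s=ctrl.sense(); print(s['width'],s['force'])
```

```text
shift [-0.0023 -0.0006  0.0008] turn [-0.0006 -0.0065  0.0092] jaw yaw -0.667 pos [ 0.483  -0.3192  0.0027] t 14.45
0.20863850725782185 [-0.88092964  0.73031483  3.96708312]
```

Emit:
{"fn": "play_rows", "kwargs": {"series": [[-0.02,0,0,0,-0.006,0.009],[-0.04,0,0,0,0,0],[-0.045,0,0,0,0,0],[-0.045,0,0,0,0,0],[-0.01,-0.018,-0.034,0,0,0],[0,-0.018,-0.034,0,0,0],[0,-0.018,-0.034,0,0,0],[0,-0.018,-0.034,0,0,0],[0,-0.018,-0.034,0,0,0],[0,-0.018,-0.034,0,0,0],[0,-0.018,-0.034,0,0,0],[0,0,0,0.143,0,0],[0,0,0,0.143,0,0],[0,0,0,0.143,0,0],[0,0,0,0.143,0,0],[0,0,0,0.143,0,0],[0,0,0,0.143,0,0],[0,0,0,0.143,0,0]]}}

```text
time_s: 16.25
eef_pos: [0.5337, -0.0446, 0.1688]
eef_rot: [-0.05, 0.707, -0.048, -0.704]
force: [-0.8, 0.2, -0.8]
width: 0.211
```

Run:
```python
from plan import *
to([.530,-.055,.14],-np.pi/2-.101); s=ctrl.sense(); print(s['width'],s['force'],s['joints'].round(2))
im=ctrl.snapshot('wrist'); save('w3.png',im)
for r in ctrl.find_in('hatch','wrist'): print('hatch',r['confidence'],r['centre'])
```

```text
shift [0.0288 0.0109 0.0024] turn [-0.0379 -0.0042  0.0024] jaw yaw -1.71 pos [ 0.5337 -0.0446  0.1688] t 16.25
0.21050946819860072 [-0.79579919  0.23477394 -0.77588781] [-0.45  0.6   0.79  1.84 -0.53  0.92 -1.13]
hatch 0.57 [0.5506, 0.0575, 0.0726]
```

View pics/w3.png

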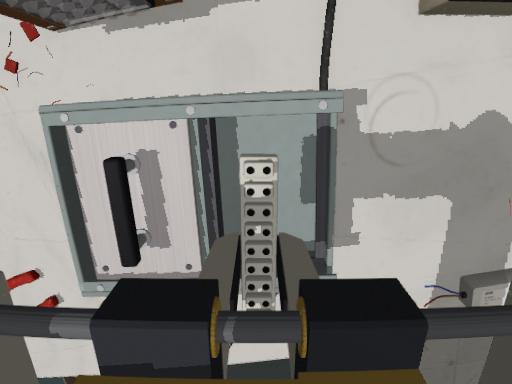

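Run:
```python
from plan import *
print(onz(cal('scene'),[[282,154],[259,134],[291,148]],0))
to([.530,-.055,.14],-np.pi/2-.101)
```

```text
[[0.73690118 0.00978763 0.        ]
 [0.7294145  0.165404   0.        ]
 [0.78582601 0.0263612  0.        ]]
shift [0.0285 0.0109 0.0024] turn [-0.0314 -0.0037  0.0015] jaw yaw -1.703 pos [ 0.5337 -0.0445  0.1685] t 16.35
```

Emit:
{"fn": "play_rows", "kwargs": {"series": [[0.02,0.011,0.0024,-0.031,-0.003,0.0015],[0.03,0,0,0,0,0],[0.03,0,0,0,0,0],[0,0,0,0,0,0]]}}

```text
time_s: 16.75
eef_pos: [0.5316, -0.0551, 0.0875]
eef_rot: [-0.03, 0.708, -0.03, -0.705]
force: [-0.8, -0.6, -0.3]
width: 0.211
```

Run:
```python
from plan import *
to([.530,-.055,.021],-np.pi/2-.101);print(ctrl.sense()['force'])
```

```text
shift [0.0665 0.     0.002 ] turn [ 0.0167 -0.005   0.0005] jaw yaw -1.655 pos [ 0.5316 -0.0551  0.0875] t 16.75
[-0.83209891 -0.64417792 -0.30199449]
```

Emit:
{"fn": "play_rows", "kwargs": {"series": [[0.02,0,0.001,0.012,-0.004,0],[0.02,0,0.0005,0,0,0],[0.015,0,0,0,0,0]]}}

```text
time_s: 17.05
eef_pos: [0.5344, -0.056, 0.0357]
eef_rot: [-0.032, 0.71, -0.031, -0.703]
force: [-0.0, -0.8, -0.5]
width: 0.211
```

Run:
```python
from plan import *
to([.530,-.055,.020],-np.pi/2-.101);print(ctrl.sense()['force'])
```

```text
shift [ 0.0157 -0.0006  0.0046] turn [ 0.0116 -0.0099  0.001 ] jaw yaw -1.66 pos [ 0.5344 -0.056   0.0357] t 17.05
[-0.0236971  -0.8399995  -0.47477431]
```

Emit:
{"fn": "play_rows", "kwargs": {"series": [[0.007,0,0.004,0.008,-0.01,0.001],[0.006,0,0.0005,0,-0.002,0],[0.0025,0,0.0005,0,-0.002,0]]}}

```text
time_s: 17.35
eef_pos: [0.5307, -0.0557, 0.0213]
eef_rot: [0.033, -0.705, 0.033, 0.707]
force: [-0.0, -0.3, -0.5]
width: 0.212
```

Run:
```python
from plan import *
to([.530,-.055,.020],-np.pi/2-.101);print(ctrl.sense()['force'])
```

```text
shift [ 0.0013 -0.0006  0.0008] turn [0.0072 0.0024 0.0007] jaw yaw -1.665 pos [ 0.5307 -0.0557  0.0213] t 17.35
[-0.0075723  -0.2852139  -0.48540823]
```

Emit:
{"fn": "play_rows", "kwargs": {"series": [[0.002,0,0.0005,0.003,0,0],[0.0015,0,0.0005,0,0,0]]}}

```text
time_s: 17.55
eef_pos: [0.5307, -0.0558, 0.0188]
eef_rot: [-0.034, 0.706, -0.034, -0.706]
force: [0.2, 0.1, -0.4]
width: 0.212
```

Emit:
{"fn": "play_rows", "kwargs": {"series": [[0.0005,0,0.0005,0,-0.002,0],[0.0005,0,0.0005,0,-0.002,0],[0,0,0.0005,0,-0.002,0],[0,0,0,0,0,0],[-0.015,0,0,0,0,0],[-0.03,0,0,0,0,0]], "claw": 0.3}}

```text
time_s: 18.15
eef_pos: [0.5274, -0.0551, 0.0619]
eef_rot: [0.034, -0.702, 0.033, 0.711]
force: [-0.2, 0.1, -0.1]
width: 0.35
```

Run:
```python
from plan import *
to([.530,-.055,.17],-np.pi/2-.101);s=ctrl.sense();print(s['force'],s['width'])
```

```text
shift [-0.1082 -0.0004 -0.0012] turn [0.0052 0.0123 0.001 ] jaw yaw -1.667 pos [ 0.5274 -0.0551  0.0619] t 18.15
[-0.18806428  0.05234215 -0.11353877] 0.3498923397388714
```

Now up, and look at the strip and hatch together.

Emit:
{"fn": "play_rows", "kwargs": {"series": [[-0.035,0,0,0,0.012,0],[-0.04,0,0,0,0,0],[-0.035,-0.03,0,0,0,0],[0,-0.04,0,0,0,0],[0,-0.04,0,0,0,0]], "claw": -0.1}}

```text
time_s: 18.65
eef_pos: [0.5408, 0.0479, 0.1814]
eef_rot: [-0.039, 0.709, -0.041, -0.703]
force: [0.3, -0.5, -1.1]
width: 0.548
```

Run:
```python
from plan import *; from seg import *; from fit import *
c=cal('wrist'); im=ctrl.snapshot('wrist'); save('w4.png',im)
for r in ctrl.find_in('terminal_strip','wrist'): print('strip',r['confidence'],r['centre'])
h=handle(im,c,[.541,.062,.108],z=.108,r=90); print(h)
r=region('terminal_strip','wrist',[.53,-.055,.03]); 
if r: p=fit([r],((-.055,.055),(-.01,.01),(0.016,.032)),[.53,-.055,-.1],[.005,.005,.05]); print(p)
to([*(h[2]/1000),.16],-np.pi/2+h[4])
```

```text
strip 0.84 [0.5338, -0.0535, 0.0321]
(array([239.49888765, 198.82536151]), array([ 230,  147,   19,  107, 1798], dtype=int32), array([543.58007812,  61.51894379]), (13.562664985656738, 88.73246765136719), np.float64(-0.10649360432709772))
(array([ 0.53085941, -0.04786287, -0.06736537]), np.float64(0.8386288285255432))
shift [ 0.0198 -0.0108 -0.0018] turn [ 0.0028 -0.0071 -0.0015] jaw yaw -1.674 pos [0.5406 0.051  0.1798] t 18.8
```

View pics/w4.png

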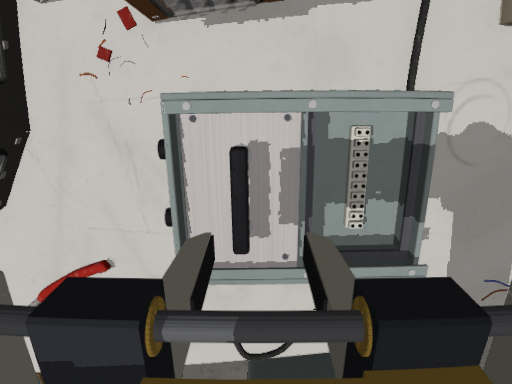

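The strip lies flat, contacts up, on the compartment floor at (360,178), and the hatch is open with its handle at (240,200). Next I'll regrasp the handle.

Emit:
{"fn": "play_rows", "kwargs": {"series": [[0.02,-0.0108,-0.002,0.003,-0.007,-0.0015],[0.03,0,0,0,0,0],[0.025,0,0,0,0,0]]}}

```text
time_s: 19.1
eef_pos: [0.5468, 0.0579, 0.1067]
eef_rot: [-0.038, 0.709, -0.039, -0.703]
force: [1.2, -0.4, -0.1]
width: 0.549
```

Run:
```python
from plan import *
to([.5425,.0615,.084],-np.pi/2-.104)
```

```text
shift [ 0.0226 -0.0031  0.0049] turn [-0.006  -0.0097 -0.0008] jaw yaw -1.681 pos [0.5468 0.0579 0.1067] t 19.1
```

Emit:
{"fn": "play_rows", "kwargs": {"series": [[0.012,-0.003,0.005,-0.006,-0.01,0],[0.009,0,0,0,-0.002,0],[0.001,0,0,0,-0.002,0]]}}

```text
time_s: 19.4
eef_pos: [0.5394, 0.0582, 0.0813]
eef_rot: [0.037, -0.702, 0.04, 0.71]
force: [-1.2, -0.8, 0.6]
width: 0.547
```

Emit:
{"fn": "play_rows", "kwargs": {"series": [[0.0008,0,0.0005,0,-0.003,0],[0.0008,0,0.0005,0,-0.003,0],[0.0008,0,0.0005,0,-0.003,0],[0.0008,0,0.0005,0,-0.003,0],[0.0008,0,0.0005,0,-0.003,0],[0.0008,0,0.0005,0,-0.003,0],[0.0008,0,0.0005,0,-0.003,0]], "claw": 1}}

```text
time_s: 20.1
eef_pos: [0.5395, 0.0595, 0.0804]
eef_rot: [0.039, -0.697, 0.037, 0.715]
force: [-0.5, 0.4, 4.8]
width: 0.146
```

Run:
```python
from plan import *
to([.5425,.0615,.084],-np.pi/2-.104);s=ctrl.sense();print(s['force'],s['width'])
```

```text
shift [-0.0036 -0.0023 -0.0027] turn [-0.0038  0.0248  0.0009] jaw yaw -1.679 pos [0.5395 0.0595 0.0804] t 20.1
[-0.50757295  0.44419275  4.78462839] 0.14635943012531927
```

Emit:
{"fn": "play_rows", "kwargs": {"series": [[-0.003,0,0,-0.002,0,0],[-0.002,0,0,0,0,0],[0,0,0,0,0,0]]}}

```text
time_s: 20.4
eef_pos: [0.5375, 0.0586, 0.084]
eef_rot: [0.037, -0.696, 0.038, 0.716]
force: [-0.0, -0.7, -4.1]
width: 0.145
```

Run:
```python
from plan import *
to([.5425,.0615,.084],-np.pi/2-.104);s=ctrl.sense();print(s['force'],s['width'],s['wrist_torque'])
```

```text
shift [-0.0001 -0.0034 -0.0047] turn [-0.0021  0.0292 -0.0017] jaw yaw -1.677 pos [0.5375 0.0586 0.084 ] t 20.4
[-0.04190568 -0.67436161 -4.05737868] 0.14477699677448866 [0.0024827  0.12019603 0.00377665]
```

Emit:
{"fn": "play_rows", "kwargs": {"series": [[-0.0015,0.01,-0.002,0,0.004,0],[0,0.013,0,0,0,0],[0,0.013,0,0,0,0],[0,0.013,0,0,0,0],[0,0.013,0,0,0,0]]}}

```text
time_s: 20.9
eef_pos: [0.531, -0.0079, 0.0842]
eef_rot: [0.036, -0.696, 0.038, 0.716]
force: [0.7, -0.2, -4.3]
width: 0.144
```

Run:
```python
from plan import *
d=np.array([.1008,.995]); g=np.array([.5395,.0595])-.1125*d; print(g)
to([*g,.086],-np.pi/2-.104);s=ctrl.sense();print(s['force'],s['width'],s['wrist_torque'])
```

```text
[ 0.52816   -0.0524375]
shift [-0.0017  0.0446 -0.0018] turn [-0.0008  0.0283 -0.0035] jaw yaw -1.676 pos [ 0.531  -0.0079  0.0842] t 20.9
[ 0.66972305 -0.20351681 -4.2820257 ] 0.144408875999003 [ 0.01177587  0.10593516 -0.07703622]
```

Emit:
{"fn": "play_rows", "kwargs": {"series": [[-0.001,0.013,-0.001,0,0.003,0],[0,0.013,0,0,0,0],[0,0.01,0,0,0,0],[0,0,0,0,0,0]]}}

```text
time_s: 21.3
eef_pos: [0.5274, -0.0522, 0.0861]
eef_rot: [0.038, -0.697, 0.041, 0.714]
force: [-0.2, 0.9, -4.4]
width: 0.149
```

Run:
```python
from plan import *
to([.5284,-.0524,.086],-np.pi/2-.104);s=ctrl.sense();print(s['force'],s['width'],s['wrist_torque'])
```

```text
shift [ 0.0001  0.0001 -0.001 ] turn [-0.0082  0.0236 -0.006 ] jaw yaw -1.683 pos [ 0.5274 -0.0522  0.0861] t 21.3
[-0.15245767  0.87960594 -4.37195332] 0.14908736361860292 [-0.00287796  0.11131512 -0.01875424]
```

Emit:
{"fn": "play_rows", "kwargs": {"series": [[0.003,0,-0.001,-0.006,0,-0.004],[0.003,0,0,0,0,0],[0.003,0,0,0,0,0]]}}

```text
time_s: 21.6
eef_pos: [0.5288, -0.0507, 0.0765]
eef_rot: [0.037, -0.698, 0.036, 0.714]
force: [-0.2, 0.2, -3.2]
width: 0.146
```

Run:
```python
from plan import *
to([.5284,-.0524,.071],-np.pi/2-.104);s=ctrl.sense();print(s['force'],s['width'],s['wrist_torque'])
```

```text
shift [0.0055 0.0017 0.0001] turn [0.0004 0.0233 0.0004] jaw yaw -1.674 pos [ 0.5288 -0.0507  0.0765] t 21.6
[-0.21004016  0.20229678 -3.19497724] 0.14607271383499923 [-0.02115684  0.08263798  0.02858792]
```

Emit:
{"fn": "play_rows", "kwargs": {"series": [[0.003,0.001,0,0,0,0],[0.002,0,0,0,0,0],[0.001,0,0,0,0,0]]}}

```text
time_s: 21.9
eef_pos: [0.5285, -0.0502, 0.0704]
eef_rot: [0.037, -0.698, 0.035, 0.715]
force: [-3.8, 0.7, 14.0]
width: 0.149
```

Run:
```python
from plan import *
to([.5284,-.0524,.071],-np.pi/2-.104);s=ctrl.sense();print(s['force'],s['width'],s['wrist_torque'])
```

```text
shift [-0.0006  0.0022 -0.0001] turn [0.0031 0.0245 0.0019] jaw yaw -1.672 pos [ 0.5285 -0.0502  0.0704] t 21.9
[-3.83077529  0.66187029 14.00854225] 0.14882997929314845 [ 0.194241    1.04474886 -0.04049196]
```

Seated at the expected height with contact force. Release, rise and inspect.

Emit:
{"fn": "play_rows", "kwargs": {"series": [[-0.001,0,0,0,0,0],[0,0,0,0,0,0],[0,0,0,0,0,0],[0,0,0,0,0,0],[0,0,0,0,0,0],[-0.02,0,0,0,0,0],[-0.04,0,0,0,0,0],[-0.04,0,0,0,0.02,0],[-0.04,0,0,0,0,0],[0,0,0,0,0,0]], "claw": -0.2}}

```text
time_s: 22.9
eef_pos: [0.5324, -0.0511, 0.2165]
eef_rot: [0.036, -0.705, 0.035, 0.707]
force: [-0.9, -1.0, 0.1]
width: 0.6
```

Run:
```python
from plan import *; from seg import *
s=ctrl.sense(); print(s['force'],s['eef_pos'],s['time_s'])
c=cal('wrist'); im=ctrl.snapshot('wrist'); t=ctrl.snapshot('scene')
h=handle(im,c,[.5305,-.05,.098],r=110); print(h)
d=h[2]/1000-[.5305,-.0502]; print('box y dev',d@[.1008,.995])
print('scene now',handle(t,cal('scene'),[.5305,-.05,.098],r=25)[0],'start 237.53 157.23')
a=cv2.resize(t[110:206,180:308],(400,300),interpolation=2); b=cv2.resize(im,(400,300)); save('w5.png',np.hstack([a,b]))
for n in ['multimeter','led_driver','tape_roll','marker']:
    ctrl_r=ctrl.find_in(n,'scene'); print(n,[np.round(x['centre'],3) for x in ctrl_r[:1]])
```

```text
[-0.94872163 -1.01102513  0.06828725] [ 0.53235851 -0.05114381  0.21654698] 22.9
(array([257.9080206, 184.4665195]), array([ 251,  139,   15,   93, 1359], dtype=int32), array([532.23626709, -51.71011734]), (13.337878227233887, 89.01590728759766), np.float64(-0.10508467785872226))
box y dev -0.0013275510307311966
scene now [237.16 157.46] start 237.53 157.23
multimeter [array([ 0.411, -0.517,  0.036])]
led_driver [array([ 0.354, -0.341,  0.032])]
tape_roll [array([ 0.322, -0.162,  0.016])]
marker [array([ 0.661, -0.445,  0.01 ])]
```

View pics/w5.png

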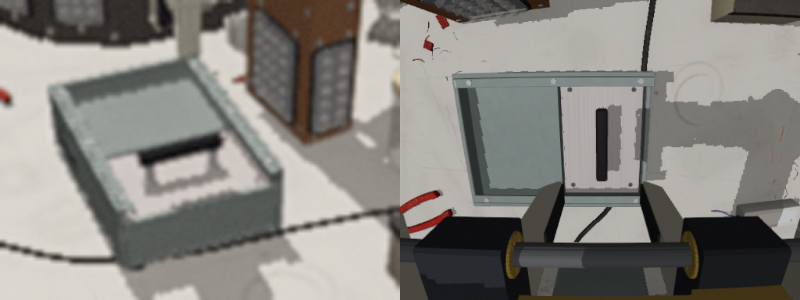

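The hatch is back in its seat. The handle shows within half a pixel of its starting place in the scene view, the bystanders have not moved, and the gripper is clear.

```bash
python3 -c "
from station import ctrl
print(ctrl.finish_job())"
```

```text
the job is handed in; nothing more can be done
None
```

The white strip is in the wiring box and the hatch is back home in its seat. I handed the job in at about 23 s of the 58 s allowed; it reports no verdict.

**What I did:** I lifted the hatch about 13 mm and slid it open. On the way it ran against the end stop at about 4 N, so I backed it off a few millimetres. I then laid the strip across the compartment, slid the hatch back and let it down.

**Strip:** Before closing, the wrist camera showed it flat, contacts up and released. The network put it at (0.534, -0.054, 0.032), against an aim of (0.530, -0.055). A shape fit put it about 7 mm to the left of the network's place, at -0.048 in y, with its yaw about 0.03 rad off. Both are well inside the limits. I could not see it again once the hatch was closed.

**Hatch:**
- The handle is about 1.3 mm from its starting place along the channels, and within half a pixel of it in the scene view.
- The gripper met the seat at the height I expected. The push there was 14 N, well below the limits.
- I judged that it lies level only from the picture.

**Bystanders:** All four were found within about 3 mm of where they started.

**Disagreements:**
- Two-view heights of the handle ran from 86 to 94 mm, where the text gives 91 mm for its middle.
- Joint 7 reached its limit on the first approach to the strip, reading 2.841 against 2.84. I turned the gripper half a turn the other way before grasping; no fault was reported then.

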